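# Shut the glued sachet box and hold it in the one-hand clamp

## Task

The wooden sachet box has just been glued and stands between the jaws of the one-hand bar clamp that lies on its side on the counter. Press the box's lid shut past its catch so that it holds the sides square, then pump the clamp's trigger, letting it out between strokes, until both jaws bear on the box, and finish while still holding the trigger squeezed, with the jaws pressing firmly on the box but without crushing its thin sides. Draw the far jaw in with the trigger only, leave box and clamp flat on the counter, and do not disturb the other things.

Things in the scene. Friction and masses are not known exactly. Their poses are not given: they have to be found in the camera images.
- clamp_grip (a point): One-hand bar clamp lying loose on its side (36 mm thick, 0.7 kg): point midway between the outer faces of its pistol grip and released trigger, 18 mm above the counter. Clamp axes: +y along the bar from grip to far jaw, +x the way the jaws, grip and trigger point, z up. Grip face 28 mm off on -y, trigger face 28 mm off on +y; near jaw 69 mm off on +y; toothed bar 62 mm off on -x.
- trigger_face (a point): Point on the trigger's outer face where it is squeezed, 92 mm from its hinge. Grip (18 mm thick, 36 high) and trigger (12 thick, 28 high) stand side by side, reaching 30 mm either way along clamp x from this point; they are squeezed together along clamp y: 56 mm over both outer faces released, 34 mm fully squeezed (its stop); in clamp axes this point goes from y = +28 to +6 mm of clamp_grip. Free room beyond the released trigger: 41 mm.
- trigger: The trigger, a grey lever hinged beyond the bar (origin at its pin); a spring returns it. Squeezing it freely takes about 5 N; with the jaws on the box they press with about 2.2 times the further finger force (fingers at 8 N: jaws about 15 N; 14 N: 28 N; 25 N: 47 N; 35 N: over 70 N). The loose clamp centres itself between closing fingers, sliding up to 12 mm along the bar; box and jaws may shift likewise.
- near_jaw_pad: Rubber swivel pad (36 x 30 mm, 6 thick) of the jaw next to the pistol grip; origin at the centre of its face, 18 mm above the counter.
- far_jaw: The jaw at the other end with its rubber pad and the toothed bar that carries it; drawn towards the near jaw by 4 to 10 mm a full stroke of the trigger. A ratchet (4 mm teeth) keeps it from running back, but for at most 4 mm. Origin at the foot of the bar's axis, 155 mm from the far pad's face.
- clamp: Housing, pistol grip and near jaw of the clamp; origin on the bar's axis level with the near pad's face, at counter height; axes as clamp_grip.
- near_pad (a point): Centre of the near jaw's pad face, 18 mm above the counter; axes as clamp_grip.
- far_pad (a point): Centre of the far jaw's pad face, 18 mm above the counter; axes as clamp_grip.
- box: Loose low wooden box, 110 (its x) x 120 (its y, along the clamp's bar) x 55 mm high with the lid shut, 6 mm walls, 0.6 kg with its lid; origin at the centre of its underside. It stands between the two jaws with some air on both sides. Its thin sides are crushed when a jaw presses with more than 70 N.
- lid (a joint): Lid hinge: 0 rad shut, larger when open; a stiff hinge, so that the lid stays where it is left. From about 0.08 rad on, a spring roller catch at the front resists; pressing the front edge down with about 5 N carries it past the catch, where it snaps to 0 and stays.
- lid_edge (a point): Point on the lid's upper face, in the middle of its free front edge, 12 mm in from the edge and 98 mm from the hinge line; turns with the lid (x from front to hinge, z out of the upper face).
- lid_hinge (a point): Middle of the lid's hinge line, 47.5 mm above the counter, along the box's y at its back (+x) edge; the lid is 8 mm thick above it. Turns with the lid.
- portafilter: Bystander: espresso portafilter lying on the counter, round steel head 70 mm across, black handle; origin at its underside.
- tamper: Bystander: steel tamper, 58 mm foot, 81 mm tall, upright; origin at its underside.
- pitcher: Bystander: steel milk pitcher, 82 mm across, 100 mm tall, handle at the side; origin at its underside.
- cup: Bystander: white cup, 76 mm across, 62 mm tall; origin at its underside.
- glue: Bystander: white plastic glue bottle, 56 mm across, 150 mm tall; origin at its underside.
- jar: Bystander: amber jar with a dark cap, 76 mm across, 100 mm tall; origin at its underside.
- driver: Bystander: screwdriver lying flat, about 200 mm long; origin underneath it.
- offcut: Bystander: wooden offcut 110 x 45 x 18 mm lying flat; origin at its underside.
There are look-alikes about, which are no part of the job. Several things have the shape of the box; the one meant has the colours described above.

How it is judged (in metres and radians):
On the way, in this order (a step that is already met when the one before it is completed fails the run):
1. the lid is pressed shut past its catch (value of joint lid below 0.025 rad), for 0.2 s.
2. the trigger is squeezed by the fingers: a first stroke (y of trigger_face in the frame of clamp_grip below 0.014 m and contact force between the fingers and trigger above 1 N), for 0.05 s.
3. the trigger is let out again (y of trigger_face in the frame of clamp_grip above 0.02 m), for 0.05 s.
At the end, for the whole second after the job is handed in: The lid is shut (within 0.025 rad); each jaw presses on the box with more than 8 N; the robot's fingers still squeeze the trigger with more than 4 N; box and clamp lie flat on the counter (within 0.08 rad and 10 mm) (value of joint lid below 0.025 rad and contact force between each of near_jaw_pad, far_jaw and box above 8 N and contact force between the fingers and trigger above 4 N and angle between each of box, clamp's own z axis and vertical below 0.08 rad and height (world z) of each of box, clamp below 0.01 m); the arm keeps its last pose, push and grip.
It fails at once if the box is crushed: a jaw presses on it with more than 70 N (contact force between any of near_jaw_pad, far_jaw and box above 70 N).
It fails at once if the far jaw is pushed by the robot (over 3 N) instead of being drawn in with the trigger (contact force between any of the fingers, the arm and far_jaw above 3 N).
It fails at once if another thing on the counter is moved by more than 30 mm or knocked over (distance of any of portafilter, tamper, pitcher, cup, glue, jar, driver, offcut from where it was at the start of the episode above 0.03 m or angle between any of tamper, pitcher, cup, glue, jar's own z axis and vertical above 0.5 rad).
It also fails if it takes over 64 s, if anything falls off the work surface, if the arm or the gripper's body presses on something with over 40 N, if the wrist force passes 120 N, or if a joint passes its speed limit or range.

## Robot

A 6-joint arm with a two-finger parallel gripper is mounted at the origin on the work surface. World frame = base frame: x ahead of the robot, y to its left, z up, the work surface at z = 0. Lengths are in mm, angles in rad, forces in N, time in s.
With the tool pointing down it reaches from about 400 to 925 mm from the base axis. Payload 12.5 kg.
Tool frame: the origin (TCP) lies midway between the tips of the shut fingers; the grasp point (between the pads) lies 19 mm behind it; z points along the fingers, y is the line along which they close (so a half turn about z gives the same grasp; the last joint's range is limited). The gripper opens to 95 mm and grips with 3 to 60 N. Pads are 20 mm wide; open, the fingers measure 119 mm over their backs; the gripper's body (75 mm by 180 mm) begins 59 mm behind the grasp point.
Start: joints at [-0.106, 0.491, 1.559, -0, 1.092, -0.106], TCP at [625.021, 0.021, 178.561] pointing down, gripper open.
Joint ranges: [-3.1, 3.1], [-0.84, 2.19], [0.05, 2.79], [-1.13, 4.28], [0.06, 2.93], [-2.69, 2.69]. Speed limits (rad/s): [2.22, 2.22, 2.79, 3.14, 3.14, 3.14].

## Interface

Orientations are given as [roll, pitch, yaw] about the fixed x, y, z axes, in that order (R = Rz(yaw) Ry(pitch) Rx(roll)).
In Python, from cell import env gives the robot as it stands.
- The arm moves only by the tool arm_command, never from a script. Its argument "targets" is a list of rows, each a list of 5 numbers: the shift along the tool's x, y, z in mm, then the turn about the tool's z in degrees, then the opening, from 0 (shut) to 1 (fully open). In form: [[tx, ty, tz, roll, fingers], ...]. A call has 1 to 5 rows; each row is the pose to reach, as a shift and turn from the pose commanded when the call began, along the tool's axes at that moment; what a row does not reach only later rows make up. A row lasts 1/10 s, in which the tool goes at most 50 mm and 8.59 degrees, less where a joint would pass 70% of its speed; a pose out of reach is approached as far as the arm can. A call with a gripper value outside its range is refused whole. The fingers move at their own pace and stop on an object; the grip force is fixed at half the most. Time passes only in rows, so rows that repeat a pose let the fingers close. It gives the time, the measured TCP pose, the force, the opening and the grip force at its end, in the units of the state.
- env.state(): the state, without advancing time (a new reading comes with each control period).
- env.read_camera(name): name is "scene" or "side" or "wrist"; returns a dict with "frame" (420x560x3 uint8, red, green, blue), "vertical_fov" (degrees; the focal length in pixels is half the picture's height over the tangent of half this angle, whatever the lens; pixels are square), "cx", "cy" (the principal point, pixels), "world_from_camera" (4x4, takes a point from camera to world coordinates); the wrist camera has in their place "hand_eye" (4x4, takes a point from camera to tool coordinates, whose origin is the TCP and whose axes are the flange's). Camera axes: x right, y down, z forward; pixel columns grow to the right and rows downward; lengths in mm; the calibration is good to about 2 mm. A picture is of the moment at which its call begins: read the wrist's pose just before it. There is no depth.
- env.job_done(): hands the job in; it is judged then, once.
The state is a dict: "t": time; "joints": joint angles; "qvel": joint speeds; "tau": joint torques, N m; "eef_pos": TCP position; "tcp_rot": TCP orientation; "ft_force": force on the tool from outside, world axes, zero at the start; "moment": the same for the moment, N m; "opening": opening from 0.0 (shut) to 1.0 (fully open); "grip_force": force on a finger pad.
Only numpy, scipy, OpenCV 4.12 (cv2) and the standard library are available. Lean on these libraries where they do the work, as an engineer would, in place of code of your own. Each camera call takes 0.05 s, during which the arm holds its last target. There are 200 camera calls.

## Working session

There is one attempt and no reset: what is moved stays moved. The work goes in short steps, Python scripts to look and compute and a tool call to move; the robot and the scene stay as the last step left them, time stands still between calls to the robot, and variables do not carry over. Pictures are saved under pics/ and viewed, at most 10 in all, crops included, and the job is handed in when it is done.

Besides the shell and the picture viewer there is one more tool, called in YAML: its name, and indented under it one key for each argument. arm_command: Moves the arm, as the interface text tells. Its arguments: {"type":"object","properties":{"targets":{"type":"array","items":{"type":"array","items":{"type":"number"}}}},"required":["targets"]}

```bash
ls; mkdir -p pics
python3 - <<'E'
from cell import env
import cv2, numpy as np
s=env.state(); print(s)
for n in ["scene","side","wrist"]:
    d=env.read_camera(n); cv2.imwrite(f"pics/{n}0.png",d["frame"][:,:,::-1])
    print(n,{k:(np.round(v,4).tolist() if hasattr(v,'tolist') else v) for k,v in d.items() if k!="frame"})
    np.savez(f"pics/{n}0.npz",**d)
E
```

```text
pics
{'t': 0.0, 'joints': array([-1.05584027e-01,  4.91557458e-01,  1.55945145e+00, -3.76705532e-05,
        1.09170107e+00, -1.05597198e-01]), 'qvel': array([-0.00138374, -0.00088663, -0.00199269, -0.00120103,  0.00050449,
        0.00017998]), 'tau': array([-9.52334158e-04, -6.12640929e+01, -2.58175153e+01,  6.92750537e-02,
        4.83079045e-02, -1.38641695e-05]), 'eef_pos': array([6.24713438e+02, 5.27228917e-02, 1.77962389e+02]), 'tcp_rot': array([-3.14047803e+00, -8.45432333e-05,  1.57082683e+00]), 'ft_force': array([-0.56129231, -0.5174    ,  0.26917524]), 'moment': array([-0.00603175,  0.01433326,  0.02002986]), 'grip_force': 0.0, 'opening': 0.9963866283574646}
scene {'vertical_fov': 54.633411221012345, 'cx': 284.27491663588546, 'cy': 213.45911934005417, 'world_from_camera': [[-0.4753, 0.5984, -0.645, 1307.5697], [0.8798, 0.3255, -0.3464, 455.3501], [0.0027, -0.7321, -0.6812, 900.2543], [0.0, 0.0, 0.0, 1.0]]}
side {'vertical_fov': 48.90908382239528, 'cx': 285.77975149716224, 'cy': 216.89066893378188, 'world_from_camera': [[0.8609, -0.269, 0.4318, -123.5791], [-0.5087, -0.4546, 0.7311, -1068.3494], [-0.0004, -0.8491, -0.5282, 855.9649], [0.0, 0.0, 0.0, 1.0]]}
wrist {'vertical_fov': 63.99408458750282, 'cx': 279.4790111231557, 'cy': 200.58190518626273, 'hand_eye': [[-0.0001, -0.9661, -0.258, 73.3547], [1.0, 0.0002, -0.0012, 0.0788], [0.0012, -0.258, 0.9661, -205.7441], [0.0, 0.0, 0.0, 1.0]]}
```

View pics/scene0.png

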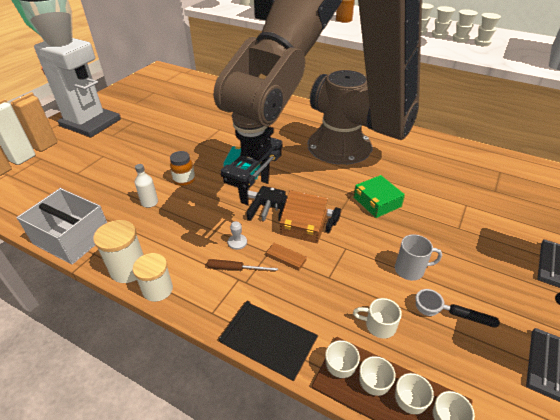

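View pics/side0.png

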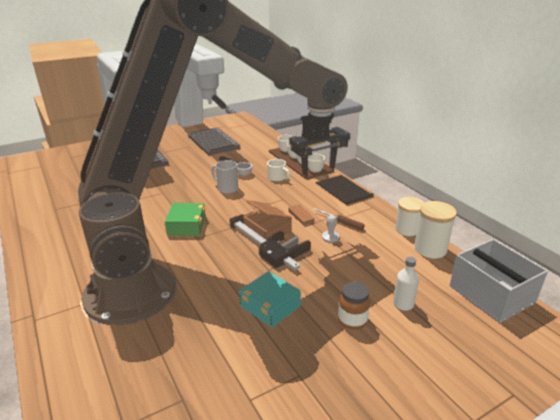

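View pics/wrist0.png

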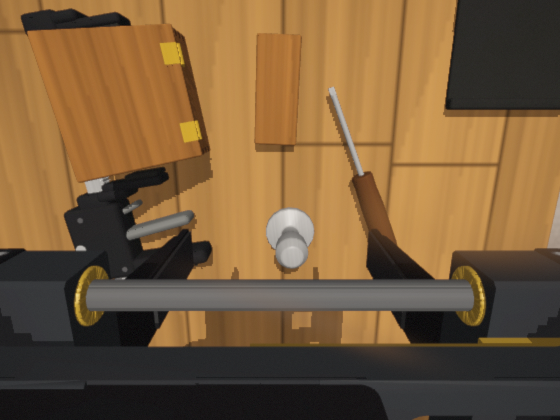

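The wooden box in the clamp is at scene (305,213), side (268,220) and wrist (120,100). The green box (scene 378,195) and the teal box (scene 237,158) are look-alikes: neither is wooden and neither is in the clamp. In the wrist view the gold hinges are at (172,53) and (190,131), and the grey trigger is at (160,225).

```bash
cat > h.py <<'E'
import numpy as np, cv2
from scipy.spatial.transform import Rotation as R
from cell import env
def shot(name,tag):
    s=env.state(); d=env.read_camera(name)
    if name=="wrist":
        T=np.eye(4);T[:3,:3]=R.from_euler('xyz',s['tcp_rot']).as_matrix();T[:3,3]=s['eef_pos']
        d['world_from_camera']=T@d['hand_eye']
    np.savez(f"pics/{tag}.npz",**d); cv2.imwrite(f"pics/{tag}.png",d["frame"][:,:,::-1]); return d
def load(tag): return dict(np.load(f"pics/{tag}.npz"))
def ray(d,uv):
    f=210/np.tan(np.radians(d['vertical_fov'])/2)
    T=d['world_from_camera']; v=T[:3,:3]@np.array([(uv[0]-d['cx'])/f,(uv[1]-d['cy'])/f,1]); return T[:3,3],v/np.linalg.norm(v)
def onz(d,uv,z):
    c,v=ray(d,uv); return c+v*(z-c[2])/v[2]
def tri(*obs):
    A=np.zeros((3,3));b=np.zeros(3);P=[]
    for d,uv in obs:
        c,v=ray(d,uv);M=np.eye(3)-np.outer(v,v);A+=M;b+=M@c;P.append(M)
    x=np.linalg.solve(A,b); return x.round(1),[round(float(np.linalg.norm(M@(x-ray(*o)[0]))),1) for M,o in zip(P,obs)]
def proj(d,p):
    f=210/np.tan(np.radians(d['vertical_fov'])/2); q=np.linalg.inv(d['world_from_camera'])@np.r_[p,1]
    return [float(f*q[0]/q[2]+d['cx']),float(f*q[1]/q[2]+d['cy'])]
E
python3 - <<'E'
from h import *
d=load("wrist0");T=np.eye(4);T[:3,:3]=R.from_euler('xyz',[-3.14047803,-8.45e-05,1.57082683]).as_matrix();T[:3,3]=[624.7,.05,178]
d['world_from_camera']=T@d['hand_eye'];np.savez("pics/wrist0.npz",**d)
for n,uv,z in [("hinge1",(172,53),50),("hinge2",(190,131),50),("boxBL",(83,182),60),("boxTL",(32,30),60),("trig",(190,215),18),("trigroot",(130,235),18),("gripend",(205,252),18),("tamper",(290,232),0),("nearpad end",(165,177),18)]:
    print(n,onz(d,uv,z).round(0))
for t in ["scene0","side0"]:
    im=cv2.imread(f"pics/{t}.png"); x,y=(220,170) if t[1]=='c' else (210,180)
    cv2.imwrite(f"pics/{t}c.png",cv2.resize(im[y:y+105,x:x+140],None,fx=5,fy=5,interpolation=cv2.INTER_CUBIC))
E
```

```text
hinge1 [525. 125.  50.]
hinge2 [537.  54.  50.]
boxBL [431.   6.  60.]
boxTL [407. 142.  60.]
trig [522. -41.  18.]
trigroot [451. -66.  18.]
gripend [537. -87.  18.]
tamper [637. -68.   0.]
nearpad end [497.   3.  18.]
```

View pics/scene0c.png

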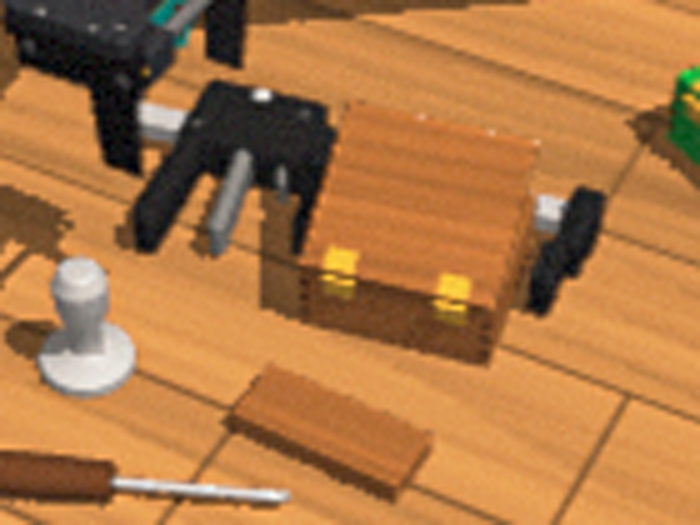

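The crop confirms it: the wooden box stands between the jaws with its gold hinges on the +x side, and the front of the lid (bar side) is raised. The box is turned about +10°. I'll go above the lid's front edge, turned to the clamp's axes.

arm_command:
  targets:
    - [8, -19, 0, 8, 0]
    - [15, -38, 0, 16, 0]
    - [22, -57, 0, 24, 0]
    - [30, -76, 0, 32, 0]
    - [37, -95, 0, 40, 0]

```text
t: 0.65
eef_pos: [529.1, 37.3, 178.4]
tcp_rot: [-3.141, 0.0, 0.867]
ft_force: [-0.2, 0.1, 0.5]
opening: 0.641
grip_force: 0.0
```

arm_command:
  targets:
    - [-7, -19, 0, 8, 0]
    - [-14, -38, 0, 16, 0]
    - [-20, -57, 0, 24, 0]
    - [-27, -76, 0, 32, 0]
    - [-33, -97, 0, 40.4, 0]

```text
t: 1.15
eef_pos: [433.7, 74.2, 178.4]
tcp_rot: [3.142, 0.0, 0.162]
ft_force: [0.2, -0.4, -0.5]
opening: 0.213
grip_force: 0.0
```

arm_command:
  targets:
    - [0, 0, 0, 0, 0]
    - [0, 0, 0, 0, 0]

```text
t: 1.35
eef_pos: [435.0, 74.1, 178.8]
tcp_rot: [3.141, -0.001, 0.172]
ft_force: [0.4, -0.3, -0.3]
opening: 0.049
grip_force: 0.0
```

Run:
```python
from h import *
s=env.state();print(s['t'],s['eef_pos'],s['tcp_rot'],s['opening']);shot("wrist","w1");shot("side","s1")
```

```text
1.35 [435.02885488  74.0961345  178.79661679] [ 3.14136494e+00 -9.62673795e-04  1.71675146e-01] 0.04883024699429037
```

View pics/w1.png

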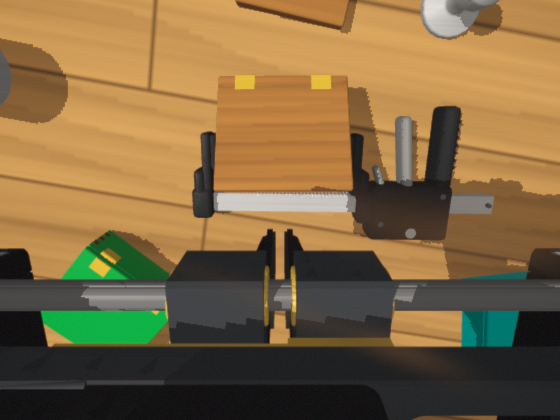

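View w1: the box lid spans columns 217–350, with the hinges at row 82 and the front edge at row ~191. The bar is at row 202, the trigger tip at (403,120) and the grip tip at (445,110).

Run:
```python
from h import *
w0=load("wrist0");w1=load("w1")
print("front near corner",tri((w0,(83,182)),(w1,(352,191))))
print("front far corner",tri((w0,(32,30)),(w1,(213,191))))
print("hinges",tri((w0,(172,53)),(w1,(244,82))),tri((w0,(190,131)),(w1,(321,82))))
print("grip tip top",tri((w0,(205,245)),(w1,(448,107))))
print("trig tip top",tri((w0,(192,215)),(w1,(403,117))))
for n,uv,z in [("trig tip L",(395,117),32),("trig tip R",(412,117),32),("trig root L",(395,182),32),("trig root R",(412,182),32),("grip tipL",(434,107),36),("grip tipR",(461,107),36),("grip rootL",(425,180),36),("bar L",(216,202),30),("bar R",(490,204),30),("barend bot",(494,212),20),("nearjaw root",(360,185),36),("jaw tip",(356,135),36),("far tip",(207,135),36)]:
    print(n,onz(w1,uv,z).round(0))
print(proj(w1,env.state()['eef_pos']))
```

```text
front near corner (array([448.7,  11.5,  89.8]), [0.5, 0.5])
front far corner (array([427.6, 134.9,  91.1]), [0.6, 0.6])
hinges (array([526.1, 124.5,  52.8]), [0.0, 0.0]) (array([538.2,  54.3,  54.9]), [0.4, 0.4])
grip tip top (array([539.4, -76.3,  31.1]), [3.5, 3.5])
trig tip top (array([522.5, -44. ,  11.7]), [0.7, 0.7])
trig tip L [520. -29.  32.]
trig tip R [523. -47.  32.]
trig root L [455. -47.  32.]
trig root R [458. -65.  32.]
grip tipL [536. -64.  36.]
grip tipR [541. -91.  36.]
grip rootL [463. -76.  36.]
bar L [399. 139.  30.]
bar R [ 448. -156.   30.]
barend bot [ 439. -171.   20.]
nearjaw root [446. -10.  36.]
jaw tip [496.   6.  36.]
far tip [470. 156.  36.]
[281.2373004015213, 226.13368998911352]
```

The front edge is at z≈90, so the lid is open about 0.35 rad. I'll press down at about (445,76).

arm_command:
  targets:
    - [10, 0, 30, 0, 0]
    - [10, 0, 60, 0, 0]
    - [10, 0, 80, 0, 0]
    - [10, 0, 88, 0, 0]
    - [10, 0, 95, 0, 0]

```text
t: 1.95
eef_pos: [444.9, 75.5, 83.1]
tcp_rot: [-3.142, 0.0, 0.168]
ft_force: [0.5, 0.1, 0.3]
opening: 0.008
grip_force: 0.0
```

arm_command:
  targets:
    - [0, 0, 7, 0, 0]
    - [0, 0, 14, 0, 0]
    - [0, 0, 20, 0, 0]
    - [0, 0, 24, 0, 0]
    - [0, 0, 26, 0, 0]

```text
t: 2.45
eef_pos: [444.3, 75.8, 57.3]
tcp_rot: [3.142, 0.0, 0.168]
ft_force: [-0.6, -1.0, 1.1]
opening: 0.005
grip_force: 0.3
```

arm_command:
  targets:
    - [0, 0, 1, 0, 0]
    - [0, 0, 2, 0, 0]
    - [0, 0, 3, 0, 0]
    - [0, 0, 3, 0, 0]

```text
t: 2.85
eef_pos: [444.4, 75.8, 54.5]
tcp_rot: [3.142, -0.0, 0.168]
ft_force: [-0.6, 0.8, 0.6]
opening: 0.002
grip_force: 0.1
```

arm_command:
  targets:
    - [0, 0, 1, 0, 0]
    - [0, 0, 2, 0, 0]
    - [0, 0, 2, 0, 0]

```text
t: 3.15
eef_pos: [444.4, 75.8, 52.4]
tcp_rot: [3.142, -0.0, 0.168]
ft_force: [-1.2, -0.6, 1.0]
opening: 0.004
grip_force: 0.1
```

Run:
```python
from h import *
d=shot("side","s2");im=d['frame'][180:300,200:340,::-1];a=cv2.resize(im,None,fx=5,fy=5,interpolation=cv2.INTER_CUBIC)
cv2.imwrite("pics/s2c.png",a);print(proj(d,env.state()['eef_pos']))
shot("wrist","w2")
```

```text
[257.3363370146422, 219.76031366514442]
```

View pics/s2c.png

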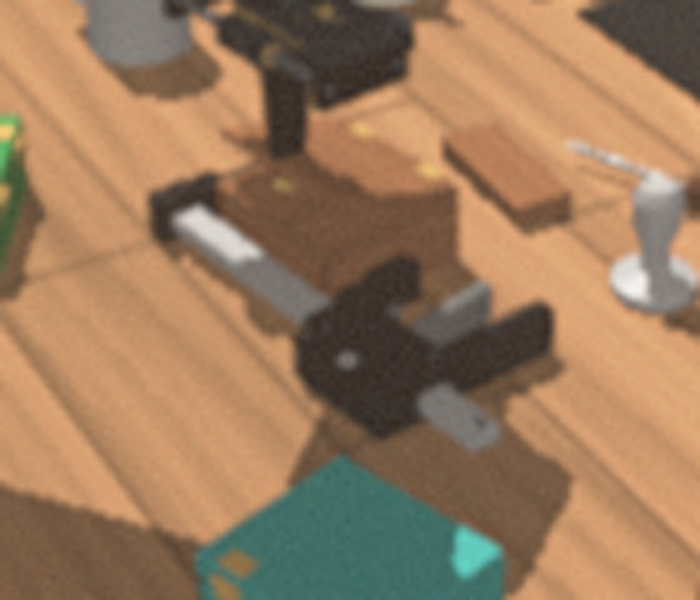

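The finger stands on the lid's front part and the lid is nearly or fully down. I'll keep pressing in small steps until there is a clear force.

arm_command:
  targets:
    - [0, 0, 1, 0, 0]
    - [0, 0, 2, 0, 0]
    - [0, 0, 3, 0, 0]
    - [0, 0, 3, 0, 0]

```text
t: 3.65
eef_pos: [444.4, 75.8, 49.4]
tcp_rot: [3.142, 0.0, 0.168]
ft_force: [0.5, -0.4, -0.9]
opening: 0.005
grip_force: 0.0
```

Run:
```python
from h import *
d=shot("wrist","w3");im=d['frame'][60:300,140:460,::-1];a=cv2.resize(im,None,fx=2.5,fy=2.5,interpolation=cv2.INTER_CUBIC)
cv2.imwrite("pics/w3c.png",a)
print(proj(d,env.state()['eef_pos']),[proj(d,[x,y,z]) for x,y,z in [(532,89.5,54),(425,71,55),(425,71,90)]])
```

```text
[280.78832268079753, 226.68016578141325] [[282.8164114469076, 81.21111515980441], [283.0376275606027, 258.68549734651793], [283.6109110241791, 286.0429385421611]]
```

View pics/w3c.png

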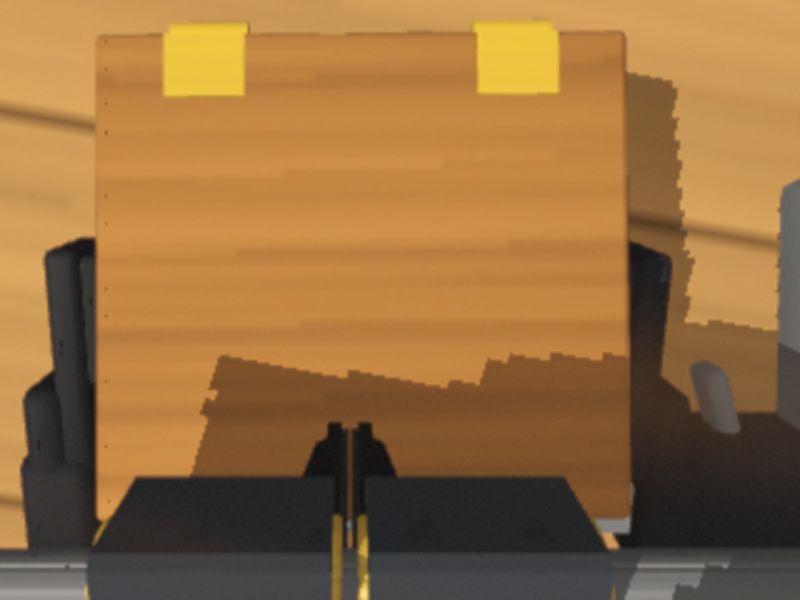

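Run:
```python
from h import *
from scipy.optimize import brentq
d=load("w3");U=lambda x,y:(140+x/2.5,60+y/2.5)
for n,a,b in [("back",(97,36),(625,32)),("front",(97,519),(630,517))]:
    g=lambda z:np.linalg.norm(onz(d,U(*a),z)-onz(d,U(*b),z))-120
    z=brentq(g,-50,150);print(n,z,onz(d,U(*a),z),onz(d,U(*b),z))
    for zz in(50,55,60,65):print(zz,g(zz)+120,((onz(d,U(*a),zz)+onz(d,U(*b),zz))/2).round(1))
```

```text
back 51.98356883020432 [525.91739306 148.46111914  51.98356883] [546.73672147  30.28093651  51.98356883]
50 121.17156801932197 [536.5  89.4  50. ]
55 118.21838585220429 [536.   89.4  55. ]
60 115.26520368508659 [535.5  89.3  60. ]
65 112.31202151796889 [535.   89.3  65. ]
front 82.22747417033722 [422.2131036  130.34566214  82.22747417] [442.76523922  12.11872054  82.22747417]
50 142.3637844867608 [416.9  68.   50. ]
55 138.8941075942191 [419.3  68.5  55. ]
60 135.42443070167738 [421.7  69.   60. ]
65 131.95475380913567 [424.2  69.5  65. ]
```

arm_command:
  targets:
    - [0, 0, 1, 0, 0]
    - [0, 0, 2, 0, 0]
    - [0, 0, 2, 0, 0]

```text
t: 4.0
eef_pos: [444.3, 75.8, 47.4]
tcp_rot: [-3.142, 0.0, 0.168]
ft_force: [0.8, 0.3, -0.2]
opening: 0.003
grip_force: 0.1
```

The lid's front edge still measures about z≈75–80 although the TCP reads 47 with no force. I'll record the scene view, rise and compare.

Run:
```python
from h import *
shot("scene","c4");shot("side","s4");shot("wrist","w4")
```

arm_command:
  targets:
    - [0, 0, -40, 0, 0]
    - [0, 0, -80, 0, 0]
    - [0, 0, -120, 0, 0]
    - [0, 0, -130, 0, 0]
    - [0, 0, -130, 0, 0]

```text
t: 4.65
eef_pos: [444.9, 75.8, 178.7]
tcp_rot: [3.141, -0.003, 0.168]
ft_force: [0.1, -0.2, -1.2]
opening: 0.002
grip_force: 0.0
```

Run:
```python
from h import *
shot("scene","c5");shot("side","s5");shot("wrist","w5");print(env.state()['eef_pos'])
def crop(t,x,y,w,h,k=None):
    im=cv2.imread(f"pics/{t}.png")[y:y+h,x:x+w]; return cv2.resize(im,(400,300),interpolation=cv2.INTER_CUBIC)
a=np.vstack([np.hstack([crop("c4",255,165,120,90),crop("s4",215,180,120,90)]),np.hstack([crop("w5",180,60,240,180),crop("s5",215,180,120,90)])])
cv2.imwrite("pics/comp.png",a)
```

```text
[443.67814238  75.72944388 176.23184588]
```

View pics/comp.png

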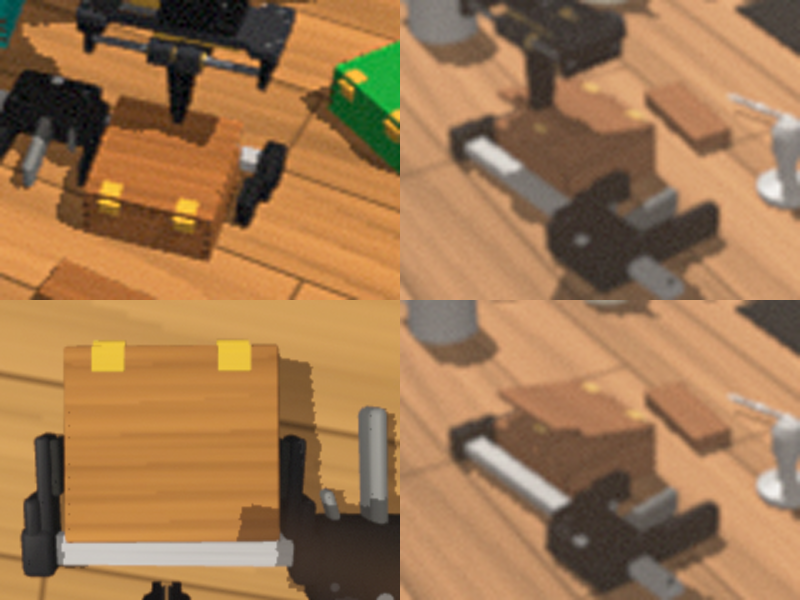

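Run:
```python
from h import *
w5=load("w5");s5=load("s5");c5=load("c5");c4=load("c4");s4=load("s4")
print("near front",tri((w5,(347.4,204.6)),(s5,(272,219.6))))
print("far front",tri((w5,(217.8,204.6)),(s5,(245,207.6))))
print("tip proj c4",proj(c4,(444.4,75.8,47.4)),"seen 308.4,201; at z55/75:",proj(c4,(444.4,75.8,55)),proj(c4,(444.4,75.8,75)))
print("tip proj s4",proj(s4,(444.4,75.8,47.4)),proj(s4,(444.4,75.8,75)),"seen",(215+140*.3,180+108*.3))
for z in(55,65,75,85):
  a,b=onz(w5,(347.4,204.6),z),onz(w5,(217.8,204.6),z);print(z,a.round(),b.round(),np.linalg.norm(a-b).round(1))
  a,b=onz(w5,(219,88),z),onz(w5,(347,87),z);print('  back',np.linalg.norm(a-b).round(1))
```

```text
near front (array([452. ,   9.3,  87.5]), [9.4, 9.4])
far front (array([424.1, 129.7,  78.4]), [3.3, 3.3])
tip proj c4 [307.9846040360415, 208.44553909929945] seen 308.4,201; at z55/75: [308.088269480092, 206.63522882437846] [308.36517514179593, 201.79962358332634]
tip proj s4 [257.38552865229144, 221.07485530715482] [257.10518922569423, 213.8734518584831] seen (257.0, 212.4)
55 [436.   6.  55.] [414. 135.  55.] 131.1
  back 118.3
65 [438.   8.  65.] [417. 134.  65.] 127.1
  back 114.7
75 [441.  11.  75.] [420. 132.  75.] 123.1
  back 111.1
85 [443.  13.  85.] [423. 131.  85.] 119.1
  back 107.5
```

The outside views show the tip at z≈77 where the state says 47. I'll compare the visible tip with the projected TCP in free air.

Run:
```python
from h import *
c5,s5,w1,w3=[load(t) for t in("c5","s5","w1","w3")]
P=[443.7,75.7,176.2]
def mk(d,p,col=True,w=120):
    im=d['frame'][:,:,::-1].copy(); u,v=proj(d,p); x=int(min(max(u-w/2,0),560-w));y=int(min(max(v-w*.375,0),420-w*.75))
    o=cv2.resize(im[y:y+int(w*.75),x:x+w],(400,300),interpolation=cv2.INTER_CUBIC); cv2.drawMarker(o,(int((u-x)*400/w),int((v-y)*400/w)),(0,255,0),cv2.MARKER_CROSS,14,1); print(u,v,x,y); return o
a=np.vstack([np.hstack([mk(c5,P),mk(s5,P)]),np.hstack([mk(w1,[435,74.1,178.8]),mk(w3,[444.4,75.8,49.4])])])
cv2.imwrite("pics/comp2.png",a)
```

```text
309.9378833796599 175.4819013655353 249 130
255.8441055057284 186.28845066644485 195 141
280.7669557021996 226.77132953420355 220 181
280.7270571329826 226.6569735490184 220 181
```

View pics/comp2.png

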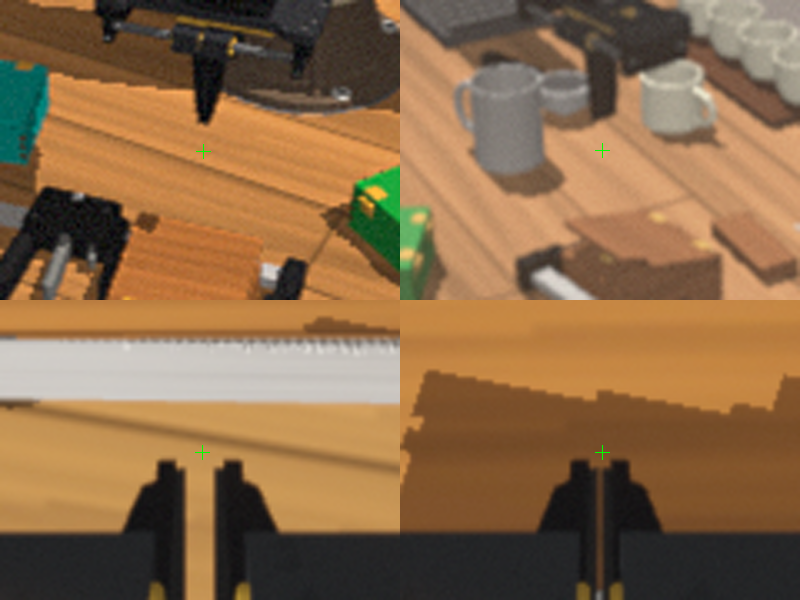

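In free air the visible tip also sits about 8–10 px above the projected TCP, so there is a systematic offset of about 30 mm. I'll check the fixed cameras against the wrist camera on the hinges.

Run:
```python
from h import *
c,s,w0,w5=load("scene0"),load("s5"),load("wrist0"),load("w5")
print("ext far/near hinge",tri((c,(310.6,228.4)),(s,(272.6,206.1))),tri((c,(288,223)),(s,(286,214))))
# tamper base centre, top
print("tamper top ext?",tri((c,(220+80/5,170+270/5)),(s,(329,218))))
print("proj of wrist hinges in scene/side",[proj(d,p) for d in(c,s) for p in((526,124.5,53),(538,54.3,53))])
for n,d,p in(("c",load("c5"),(249+205*.3,130+123*.3)),("s",load("s5"),(195+200*.3,141+118*.3))): print(n,p,[ (z,np.round(proj(d,(443.7,75.7,z)),1)) for z in(176,206,216)])
print("tip ext",tri((load("c5"),(310.5,166.9)),(s,(255,176.4))))
```

```text
ext far/near hinge (array([527.6, 123.8,  55.1]), [0.6, 0.6]) (array([540.1,  55.2,  55.8]), [0.7, 0.7])
tamper top ext? (array([631. , -64.9,  75. ]), [1.7, 1.7])
proj of wrist hinges in scene/side [[310.82564386640394, 228.7345496640013], [287.8377833671762, 223.27175243895172], [271.9254417066552, 206.59005944433557], [285.39921628817916, 214.93306908144004]]
c (310.5, 166.9) [(176, array([309.9, 175.5])), (206, array([310.4, 167.2])), (216, array([310.6, 164.3]))]
s (255.0, 176.4) [(176, array([255.8, 186.3])), (206, array([255.5, 177.7])), (216, array([255.4, 174.8]))]
tip ext (array([444.3,  77.4, 208.9]), [1.4, 1.4])
```

Run:
```python
from h import *
c,s=load("scene0"),load("side0")
for z in(178,190,210):
  print(z,[np.round(proj(d,(x,0,z)),1) for d in(c,s) for x in(578,672)])
```

```text
178 [array([264. , 193.1]), array([245.7, 213.6]), array([305.2, 185.3]), array([329.9, 178.3])]
190 [array([263.9, 189.8]), array([245.4, 210.2]), array([305.3, 181.9]), array([330.1, 174.9])]
210 [array([263.6, 184.1]), array([244.9, 204.4]), array([305.5, 176.1]), array([330.4, 169.3])]
```

All three cameras agree on the world, but the real fingertips sit about 33 mm behind the reported TCP, both open and shut. So real tip z = reported z + 33, and nothing has touched the lid yet. I'll press on with that correction.

arm_command:
  targets:
    - [0, 0, 40, 0, 0]
    - [0, 0, 80, 0, 0]
    - [0, 0, 115, 0, 0]
    - [0, 0, 125, 0, 0]
    - [0, 0, 130, 0, 0]

```text
t: 5.3
eef_pos: [443.6, 75.7, 46.2]
tcp_rot: [-3.141, 0.003, 0.167]
ft_force: [0.4, 0.3, 1.1]
opening: 0.008
grip_force: 0.2
```

arm_command:
  targets:
    - [0, 0, 4, 0, 0]
    - [0, 0, 8, 0, 0]
    - [0, 0, 12, 0, 0]
    - [0, 0, 16, 0, 0]
    - [0, 0, 18, 0, 0]

```text
t: 5.8
eef_pos: [444.4, 75.8, 29.5]
tcp_rot: [3.142, -0.0, 0.168]
ft_force: [0.7, 0.0, 0.4]
opening: -0.001
grip_force: 0.2
```

arm_command:
  targets:
    - [0, 0, 1.5, 0, 0]
    - [0, 0, 3, 0, 0]
    - [0, 0, 4, 0, 0]
    - [0, 0, 5, 0, 0]

```text
t: 6.2
eef_pos: [444.1, 75.7, 24.7]
tcp_rot: [3.142, 0.0, 0.168]
ft_force: [-1.5, -1.2, 3.8]
opening: 0.003
grip_force: 2.2
```

Contact with the catch (3.8 N).

arm_command:
  targets:
    - [0, 0, 1, 0, 0]
    - [0, 0, 2, 0, 0]
    - [0, 0, 3, 0, 0]
    - [0, 0, 4, 0, 0]
    - [0, 0, 4, 0, 0]

```text
t: 6.7
eef_pos: [444.5, 75.8, 20.4]
tcp_rot: [3.142, -0.0, 0.168]
ft_force: [0.3, 0.2, 0.0]
opening: 0.002
grip_force: 0.0
```

arm_command:
  targets:
    - [0, 0, 1, 0, 0]
    - [0, 0, 2, 0, 0]
    - [0, 0, 2, 0, 0]

```text
t: 7.0
eef_pos: [444.6, 75.8, 19.2]
tcp_rot: [3.141, -0.001, 0.168]
ft_force: [-3.3, -0.9, 14.9]
opening: 0.006
grip_force: 7.3
```

The lid is shut: it gave way past the catch and is now solid at 15 N. That puts the true tip about 36 mm behind the reported TCP. The grip/trigger midpoint comes out near (496,-70), so I'll rise, go there, open and look.

arm_command:
  targets:
    - [0, 0, -40, 0, 0]
    - [0, 0, -80, 0, 0]
    - [5, 40, -90, 0, 0.3]
    - [13, 80, -90, 0, 0.95]
    - [20, 120, -90, 0, 0.95]

```text
t: 7.5
eef_pos: [484.7, -40.5, 109.3]
tcp_rot: [3.141, -0.002, 0.168]
ft_force: [0.2, 0.9, -0.3]
opening: 0.201
grip_force: 0.0
```

arm_command:
  targets:
    - [7, 32, 0, 0, 0.95]
    - [7, 32, 0, 0, 0.95]
    - [7, 32, 0, 0, 0.95]
    - [7, 32, 0, 0, 0.95]

```text
t: 7.9
eef_pos: [495.8, -68.8, 108.4]
tcp_rot: [-3.141, 0.001, 0.168]
ft_force: [-0.0, -0.0, 0.2]
opening: 0.541
grip_force: 0.0
```

Run:
```python
from h import *
s=env.state();print(s['eef_pos'],s['tcp_rot'],s['opening'])
w=shot("wrist","w6");c=shot("scene","c6");sd=shot("side","s6")
im=w['frame'][:,:,::-1].copy()
p=np.array(s['eef_pos'])
x=np.array([.986,.167,0]);y=np.array([-.167,.986,0])
for z in(36,0):
  q=proj(w,[496.5,-70.3,z]);cv2.drawMarker(im,(int(q[0]),int(q[1])),(0,255,0) if z else (0,0,255),cv2.MARKER_CROSS,12,1)
a=cv2.resize(im,(400,300));
b=cv2.resize(im[30:270,170:490],(800,600),interpolation=cv2.INTER_CUBIC)
cv2.imwrite("pics/w6c.png",b)
```

```text
[495.77985033 -68.83095573 108.40874883] [-3.14122942e+00  5.29078400e-04  1.68023389e-01] 0.5410773546949452
```

View pics/w6c.png

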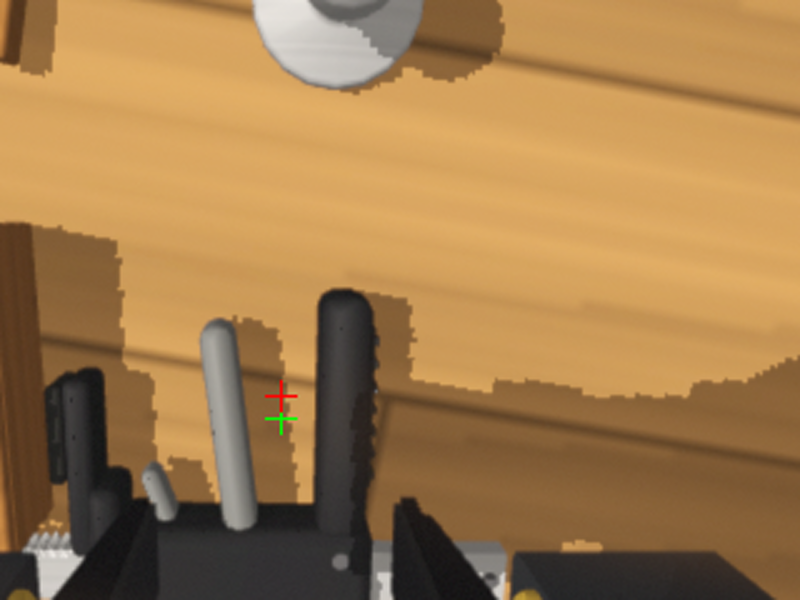

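Trigger and grip are clear. At crop row 400 the trigger's outer edge is at col ~209 and the grip's outer edge at col ~372, with tips at rows 320 and 290. Fingers are at cols ~130 and ~405.

Run:
```python
from h import *
w=load("w6");U=lambda u,v:(170+u/2.5,30+v/2.5)
X=np.array([.986,.167]);Y=np.array([-.167,.986])
for n,u,v,zs in[("trig outer",210,420,(18,32)),("trig inner",248,420,(18,32)),("grip inner",317,420,(18,36)),("grip outer",371,420,(18,36)),("trig tip",220,320,(18,32)),("grip tip",345,290,(18,36)),("trig root",240,525,(18,32))]:
    for z in zs:
        p=onz(w,U(u,v),z)[:2];print(n,z,p.round(1),"cx,cy",(p@X).round(1),(p@Y).round(1))
p=np.array([495.8,-68.8]);print("tcp",p@X,p@Y)
```

```text
trig outer 18 [487.4 -45.7] cx,cy 472.9 -126.5
trig outer 32 [491.2 -46.2] cx,cy 476.6 -127.6
trig inner 18 [489.7 -59.4] cx,cy 472.9 -140.3
trig inner 32 [493.4 -59.2] cx,cy 476.6 -140.8
grip inner 18 [493.9 -84.1] cx,cy 472.9 -165.4
grip inner 36 [498.4 -82.4] cx,cy 477.6 -164.5
grip outer 18 [ 497.2 -103.5] cx,cy 472.9 -185.1
grip outer 36 [ 501.5 -100.6] cx,cy 477.6 -183.0
trig tip 18 [524.  -43.8] cx,cy 509.4 -130.7
trig tip 32 [526.1 -44.4] cx,cy 511.3 -131.6
grip tip 18 [541.7 -85.3] cx,cy 519.9 -174.6
grip tip 36 [543.3 -83.5] cx,cy 521.8 -173.1
trig root 18 [448.8 -62.9] cx,cy 432.0 -137.0
trig root 32 [454.4 -62.6] cx,cy 437.6 -137.6
tcp 477.36920000000003 -150.6354
```

arm_command:
  targets:
    - [2, 5, 20, 0, 0.92]
    - [2, 5, 50, 0, 0.92]
    - [2, 5, 80, 0, 0.92]
    - [2, 5, 90, 0, 0.92]
    - [2, 5, 95, 0, 0.92]

```text
t: 8.55
eef_pos: [498.9, -73.7, 13.0]
tcp_rot: [-3.141, 0.001, 0.168]
ft_force: [0.2, -0.4, -0.2]
opening: 0.921
grip_force: 0.0
```

arm_command:
  targets:
    - [0, 0, 15, 0, 0.92]
    - [0, 0, 28, 0, 0.92]
    - [0, 0, 36, 0, 0.92]
    - [0, 0, 42, 0, 0.92]
    - [0, 0, 42, 0, 0.92]

```text
t: 9.05
eef_pos: [499.2, -74.1, -28.5]
tcp_rot: [-3.142, 0.0, 0.168]
ft_force: [-0.7, -0.4, 0.1]
opening: 0.92
grip_force: 0.0
```

arm_command:
  targets:
    - [0, 0, 3, 0, 0.7]
    - [0, 0, 3, 0, 0.62]
    - [0, 0, 3, 0, 0.58]
    - [0, 0, 3, 0, 0.54]
    - [0, 0, 3, 0, 0.5]

```text
t: 9.55
eef_pos: [499.7, -74.4, -31.2]
tcp_rot: [3.141, -0.001, 0.168]
ft_force: [2.8, -3.4, -1.3]
opening: 0.555
grip_force: 3.4
```

arm_command:
  targets:
    - [0, 0, 0, 0, 0.46]
    - [0, 0, 0, 0, 0.42]
    - [0, 0, 0, 0, 0.39]
    - [0, 0, 0, 0, 0.37]
    - [0, 0, 0, 0, 0.37]

```text
t: 10.05
eef_pos: [499.9, -74.9, -31.2]
tcp_rot: [3.14, -0.002, 0.168]
ft_force: [2.7, -8.5, 0.5]
opening: 0.374
grip_force: 7.7
```

Full first stroke. Let out, then stroke again.

arm_command:
  targets:
    - [0, 0, 0, 0, 0.5]
    - [0, 0, 0, 0, 0.66]
    - [0, 0, 0, 0, 0.66]
    - [0, 0, 0, 0, 0.66]

```text
t: 10.45
eef_pos: [498.5, -73.9, -31.6]
tcp_rot: [-3.141, 0.001, 0.168]
ft_force: [-1.2, 1.2, 0.0]
opening: 0.637
grip_force: 0.6
```

arm_command:
  targets:
    - [0, 0, 0, 0, 0.6]
    - [0, 0, 0, 0, 0.54]
    - [0, 0, 0, 0, 0.5]
    - [0, 0, 0, 0, 0.46]
    - [0, 0, 0, 0, 0.43]

```text
t: 10.95
eef_pos: [499.4, -74.4, -31.5]
tcp_rot: [3.141, -0.001, 0.168]
ft_force: [0.0, -2.4, -2.8]
opening: 0.445
grip_force: 4.8
```

arm_command:
  targets:
    - [0, 0, 0, 0, 0.41]
    - [0, 0, 0, 0, 0.39]
    - [0, 0, 0, 0, 0.37]
    - [0, 0, 0, 0, 0.37]

```text
t: 11.35
eef_pos: [499.7, -74.6, -31.4]
tcp_rot: [3.141, -0.001, 0.167]
ft_force: [2.7, -4.5, -3.7]
opening: 0.372
grip_force: 6.2
```

arm_command:
  targets:
    - [0, 0, 0, 0, 0.5]
    - [0, 0, 0, 0, 0.66]
    - [0, 0, 0, 0, 0.66]
    - [0, 0, 0, 0, 0.66]
    - [0, 0, 0, 0, 0.6]

```text
t: 11.85
eef_pos: [498.9, -74.1, -31.5]
tcp_rot: [-3.141, 0.0, 0.168]
ft_force: [-2.2, 1.5, -1.2]
opening: 0.618
grip_force: 0.7
```

arm_command:
  targets:
    - [0, 0, 0, 0, 0.55]
    - [0, 0, 0, 0, 0.51]
    - [0, 0, 0, 0, 0.48]
    - [0, 0, 0, 0, 0.45]

```text
t: 12.25
eef_pos: [499.1, -74.2, -31.4]
tcp_rot: [-3.142, -0.0, 0.167]
ft_force: [0.7, -1.0, 0.5]
opening: 0.461
grip_force: 4.3
```

arm_command:
  targets:
    - [0, 0, 0, 0, 0.42]
    - [0, 0, 0, 0, 0.4]
    - [0, 0, 0, 0, 0.38]
    - [0, 0, 0, 0, 0.37]

```text
t: 12.65
eef_pos: [499.8, -74.6, -31.4]
tcp_rot: [3.141, -0.001, 0.167]
ft_force: [2.2, -4.2, -2.5]
opening: 0.375
grip_force: 6.0
```

arm_command:
  targets:
    - [0, 0, 0, 0, 0.5]
    - [0, 0, 0, 0, 0.66]
    - [0, 0, 0, 0, 0.66]
    - [0, 0, 0, 0, 0.66]
    - [0, 0, 0, 0, 0.6]

```text
t: 13.15
eef_pos: [498.8, -74.0, -31.5]
tcp_rot: [-3.141, 0.001, 0.168]
ft_force: [-1.0, 1.4, 0.2]
opening: 0.619
grip_force: 0.8
```

arm_command:
  targets:
    - [0, 0, 0, 0, 0.55]
    - [0, 0, 0, 0, 0.51]
    - [0, 0, 0, 0, 0.48]
    - [0, 0, 0, 0, 0.45]

```text
t: 13.55
eef_pos: [498.9, -74.0, -31.5]
tcp_rot: [-3.141, 0.0, 0.167]
ft_force: [-1.6, 3.7, 1.2]
opening: 0.463
grip_force: 2.0
```

arm_command:
  targets:
    - [0, 0, 0, 0, 0.42]
    - [0, 0, 0, 0, 0.4]
    - [0, 0, 0, 0, 0.38]
    - [0, 0, 0, 0, 0.37]

```text
t: 13.95
eef_pos: [499.8, -75.0, -31.4]
tcp_rot: [3.14, -0.001, 0.168]
ft_force: [-0.2, -6.7, -3.0]
opening: 0.378
grip_force: 18.9
```

Run:
```python
from h import *
c=shot("scene","c7");s=shot("side","s7")
# dark far-jaw pixels: centroid shift before/after, and bar tail shift
for t0,t1,(x,y,w,h) in [("scene0","c7",(324,200,20,36)),("s2","s7",(228,212,18,18))]:
    a,b=[cv2.cvtColor(load(t)['frame'],cv2.COLOR_RGB2GRAY)[y:y+h,x:x+w] for t in(t0,t1)]
    for m in(a,b):
        q=np.argwhere(m<45);print(t0,len(q),q.mean(0).round(1),q.min(0),q.max(0))
# model prediction: px per 10 mm along clamp y at far jaw
p=np.array([470,156,36]);y=np.array([-.167,.986,0])
for d in(c,s):print(np.array(proj(d,p-10*y))-proj(d,p))
```

```text
scene0 153 [19.3  8.7] [8 2] [32 15]
scene0 155 [18.7  6.4] [8 0] [31 13]<stdin>:7: RuntimeWarning: Mean of empty slice.
  ret = um.true_divide(
Traceback (most recent call last):
ValueError: zero-size array to reduction operation minimum which has no identity
```

The grip force rose to 19 N short of the stop, so the jaws bear on the box. I'll hold and check that it is steady.

arm_command:
  targets:
    - [0, 0, 0, 0, 0.37]
    - [0, 0, 0, 0, 0.37]
    - [0, 0, 0, 0, 0.37]
    - [0, 0, 0, 0, 0.37]
    - [0, 0, 0, 0, 0.37]

```text
t: 14.55
eef_pos: [499.9, -75.0, -31.4]
tcp_rot: [3.141, -0.002, 0.167]
ft_force: [0.8, -5.4, -2.9]
opening: 0.376
grip_force: 19.3
```

Run:
```python
from cell import env
print(env.state()['grip_force'],env.job_done())
```

```text
the job is handed in; nothing more can be done
19.29269129410386 None
```

I pressed the lid shut past its catch and pumped the trigger four strokes. I handed the job in still squeezing at about 19 N, which by the given force figures puts about 36 N on the box (limit 70 N); the judge gave no verdict, and I had no picture views left to check the jaws by eye.

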